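# Fit the slim battery to the cordless work lamp

## Robot

A 6-joint arm with a two-finger parallel gripper is mounted at the origin on the work surface. World frame = base frame: x ahead of the robot, y to its left, z up, the work surface at z = 0. Lengths are in m, angles in rad, forces in N, time in s.
With the tool pointing down it reaches from about 0.275 to 0.85 m from the base axis. Payload 5.2 kg.
Tool frame: the origin (TCP) lies at the very end of the fingers, on their centre line; the grasp point (between the pads) lies r.hold_point_z behind it (r.hold_point_z is the distance from the TCP to the grasp point, in m); z points along the fingers, y is the line along which they close (so a half turn about z gives the same grasp; the last joint's range is limited). The gripper opens to 85 mm and grips with 20 to 120 N. Pads are 22 mm wide; open, the fingers measure 114 mm over their backs; the gripper's body (76 mm by 85 mm) begins 54 mm behind the grasp point. The pads swing forward as they close: fully open they stand 13 mm farther back than shut.
Start: joints at [0.925, 0.259, 1.535, -0, 1.348, -0.203], TCP at [0.236, 0.497, 0.231] pointing down, gripper open.
Joint ranges: [-3.14, 3.14], [-0.91, 2.08], [0.19, 2.58], [-1.22, 4.36], [0.22, 2.71], [-3.12, 3.12]. Speed limits (rad/s): [2.57, 2.57, 3.14, 3.14, 3.14, 3.14].

## Interface

Orientations are given as a 3x3 rotation matrix whose columns are the frame's x, y, z axes.
In Python, from cell import readout, viewer, ticket, r gives the robot as it stands.
- The arm moves only by the shell command python3 -m handwheel 'ROWS' [FORCE]. ROWS is JSON, a list that holds one entry, the list of rows, each a list of 5 numbers: the shift along the tool's x, y, z as a fraction of full scale, then the turn about the tool's z as a fraction of full scale, then the opening, from 0 (shut) to 1 (fully open). In form: [[[dx, dy, dz, roll, grip], ...]]. A call has 1 to 10 rows; each row is the pose to reach, as a shift and turn from the pose commanded when the call began, along the tool's axes at that moment, turning the shorter way round; what a row does not reach only later rows make up. Full scale, the value 1, is 1 m for a shift and 360 degrees for a turn. A row lasts 1/10 s, in which the tool goes at most 50 mm and 8.59 degrees, less where a joint would pass 70% of its speed; a pose out of reach is approached as far as the arm can. A call with a number of a shift or a turn outside -1 to 1 is refused whole. A call with a gripper value outside its range is refused whole. The fingers move at their own pace and stop on an object; FORCE is the grip in N (left out, the last holds). Time passes only in rows, so rows that repeat a pose let the fingers close. It gives the time, the measured TCP pose, the force, the opening and the grip force at its end, in the units of the state.
- readout.sense(): the state, without advancing time (a new reading comes with each control period).
- viewer.capture(name): name is "scene" or "top" or "wrist"; returns the picture (384x512x3 uint8, blue, green, red); there is no depth.
- viewer.camera_params(name): a dict with "fx", "fy", "cx", "cy" (pixels), "R" (3x3) and "t" (3): a world point X has camera coordinates R X + t. Camera axes: x right, y down, z forward; pixel columns grow to the right and rows downward; lengths in m; the calibration is good to about 2 mm. A picture is of the moment at which its call begins: read the wrist's pose just before it. camera_params takes no time and is no camera call; for the wrist camera it gives the pose at the moment of the call.
- ticket.close_job(): hands the job in; it is judged then, once.
The state is a dict: "t": time; "qpos": joint angles; "dq": joint speeds; "joint_efforts": joint torques, N m; "tool_pos": TCP position; "eef_rot": TCP orientation; "wrist_force": force on the tool from outside, world axes, zero at the start; "moment": the same for the moment, N m; "gripper_width": finger opening in m; "grip_force": force on a finger pad.
Only numpy, scipy, OpenCV 4.12 (cv2) and the standard library are available. Lean on these libraries where they do the work, as an engineer would, in place of code of your own. Each camera call takes 0.05 s, during which the arm holds its last target. There are 200 camera calls.

## Task

Get the cordless work lamp ready for use: its carry handle is folded down across the battery dock, so first swing the handle up until it clicks and stays up by itself. Then slide the slim battery pack, nose first, up the sloping dock and push it firmly home, against the springs of its terminals, until the latch snaps in and holds it. Do not ram the battery, and leave the wider battery, the screwdriver and the parts tray alone.

Things in the scene. Friction and masses are not known exactly. Their poses are not given: they have to be found in the camera images.
- slim_pack: the slim slide-on battery to fit, dark plastic, 98 x 62 x 57 mm, 0.3 to 0.5 kg, lying on the bench on its rail side. Origin: centre of the underside of its foot; x towards the nose (goes in first), z up through the pack. The cell block, the part to grip, is x = -54 to 44 mm, 62 mm wide (y), z = 13 to 57 mm; a small grey button marks the tail
- pack_nose (a point): middle of the lower nose edge of the battery's T-shaped foot, 46 mm ahead of the pack's origin. The foot: flange x = -46 to 46 mm, 48 mm wide, z = 0 to 6 mm, on a neck 36 mm wide, z = 6 to 13 mm. A square notch for the dock's latch begins 22 mm behind the nose
- dock: the lamp's battery dock, a deck sloping 15 degrees up away from the robot. Origin: where the slim pack's origin lies when its nose is at the end stop, all axes then coincide: x up the slope (the way in), y across, z out of the deck (surface z = 0). Deck 120 mm wide, lower edge x = -72 mm, 45 mm above the bench; origin 64 mm above the bench; end stop for the nose at x = 46 mm
- dock_mouth (a point): deck centre where the straight rails begin, x = -27 mm of the dock; flares (4 mm a side) reach 16 mm further down. Rails 50 mm apart inside, 11.5 mm high, lips over the foot's flange (slot 7.8 mm high, 40 mm between lips). Beside them stand cheeks, 34 mm high, 68 mm apart inside, 84 mm over all, x = -28 to 54 mm: no room for fingers beside the battery between them, its tail stays outside
- latch (a joint): spring latch in the middle of the deck, a steel wedge 16 mm wide, 6 to 22 mm up the slope from the dock's origin: 0 m = up (4 mm out), about 0.003 m = pressed down. Riding onto it takes 5 to 15 N; it springs up into the battery's notch about 2 mm before the end stop, and then the battery cannot be drawn back; it rests on the latch 0 to 3 mm short of home
- terminals (a joint): the dock's sprung terminal carriage, 34 mm wide, in front of the end stop: 0 m = out, 0.010 m = pressed back to the stop. Over the last 10 mm it pushes the battery's nose back, 5 N rising to 10 N, so the whole push there is about 10 to 20 N; a battery let go before the latch has sprung up is pushed out again
- carry_handle (a joint): swing of the carry handle, rad: 0 = folded down towards the robot across the dock, nearly level; 1.55 = upright, at its stop. Near 1.25 rad it meets a spring detent that takes about 6 to 12 N at the grip to pass; past about 1.4 rad it snaps to the stop and holds itself. Let go before that, it falls down again
- handle_grip (a point): middle of the handle's grip, a rubber sleeve 16 mm thick and 120 mm long along the lamp's y, 150 mm from the hinge; folded, it lies about 50 mm above the deck
- handle_hinge (a point): point on the handle's hinge axis, midway between its arms, 115 mm above the bench; the axis is the lamp's y; the grip swings up from the lamp's -x side
- lamp: the cordless work lamp, heavy and on rubber feet: it does not move. 225 mm (x) by 186 mm wide, 158 mm high, dark body, with a steel bail handle 224 mm wide. Origin: centre of its underside; x points from the dock side, which faces the robot, to the light panel; z up
- wide_pack: bystander: the bigger, wider battery pack, 120 x 76 x 63 mm, rails upwards; it does not fit. Origin: centre of its underside
- screwdriver: bystander: screwdriver 200 mm long with black handle, lying along its x. Origin: middle of its underside
- parts_tray: bystander: clear tray of small parts, 110 x 170 x 45 mm. Origin: centre of its underside
Not all that is in view belongs to the job. What is shaped like the slim_pack but blue is not meant.

How it is judged:
On the way, in this order (a step that is already met when the one before it is completed fails the run):
1. the carry handle stands upright in its end detent (value of joint carry_handle above 1.48 rad), for 0.3 s.
2. the slim battery is fully home on the dock with the latch up in its notch (x of slim_pack in the frame of dock above -0.0045 m and distance between slim_pack and dock below 0.006 m and angle between the z axis of slim_pack and the z axis of dock, either way round below 0.06 rad and angle between the x axis of slim_pack and the x axis of dock, either way round below 0.08 rad and value of joint latch below 0.0015 m), for 0.2 s.
At the end, for the whole second after the job is handed in: The carry handle stands upright past its detent (joint over 1.48 rad); the slim battery lies square on the dock within 6 mm of its home place, at most 4.5 mm short of it along the rails, with the spring latch up in its notch (under 1.5 mm), at rest (all of step 2 and value of joint carry_handle above 1.48 rad and linear speed of slim_pack below 0.02 m/s); the robot touches nothing.
It fails at once if the battery is rammed: more than 80 N between the slim battery and the lamp (contact force between slim_pack and lamp above 80 N).
It fails at once if the wide pack is pushed more than 30 mm (distance of wide_pack from where it was at the start of the episode above 0.03 m).
It fails at once if the screwdriver is pushed more than 30 mm (distance of screwdriver from where it was at the start of the episode above 0.03 m).
It fails at once if the parts tray is pushed more than 30 mm (distance of parts_tray from where it was at the start of the episode above 0.03 m).
It also fails if it takes over 64 s, if anything falls off the work surface, if the arm or the gripper's body presses on something with over 40 N, if the wrist force passes 120 N, or if a joint passes its speed limit or range.

## Working session

There is one attempt and no reset: what is moved stays moved. The work goes in short steps, Python scripts to look and compute and a shell command to move; the robot and the scene stay as the last step left them, time stands still between calls to the robot, and variables do not carry over. Pictures are saved under pics/ and viewed, at most 10 in all, crops included, and the job is handed in when it is done.

```bash
mkdir -p pics; ls
python3 - <<'E'
from cell import readout, viewer, ticket, r
import cv2,numpy as np
s=readout.sense()
print(s['t'],np.round(s['tool_pos'],4),np.round(s['eef_rot'],3).tolist(),s['gripper_width'],r.hold_point_z)
for n in ("scene","top","wrist"):
    p=viewer.camera_params(n); im=viewer.capture(n); cv2.imwrite(f'pics/{n}0.png',im)
    print(n,p['fx'],p['cx'],p['cy'],np.round(-np.array(p['R']).T@p['t'],3),np.round(p['R'],3).tolist())
a=[cv2.imread(f'pics/{n}0.png') for n in("scene","top")]
cv2.imwrite('pics/both.png',cv2.resize(np.vstack(a),(512,768))[:,:] if 0 else cv2.resize(np.hstack(a),(800,300)))
E
```

```text
pics
0.0 [0.2353 0.4965 0.2305] [[-0.904, 0.429, -0.001], [0.429, 0.904, -0.001], [0.0, -0.002, -1.0]] 0.08534523129104575 0.0187
scene 490.0049242344825 256.85230595634806 193.5946062812767 [0.999 0.725 0.851] [[-0.867, 0.499, -0.006], [0.317, 0.54, -0.78], [-0.385, -0.678, -0.626]]
top 405.89583535529687 254.1659483720516 193.47837550014796 [ 0.414 -0.082  1.286] [[-0.025, -1.0, 0.007], [-0.995, 0.024, -0.101], [0.101, -0.01, -0.995]]
wrist 297.4844534623705 259.30123839502994 196.42142387915885 [0.165 0.531 0.373] [[0.428, 0.904, -0.001], [0.86, -0.407, 0.306], [0.276, -0.132, -0.952]]
```

View pics/top0.png

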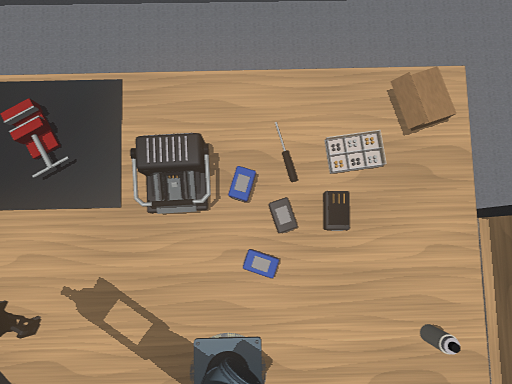

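View pics/scene0.png

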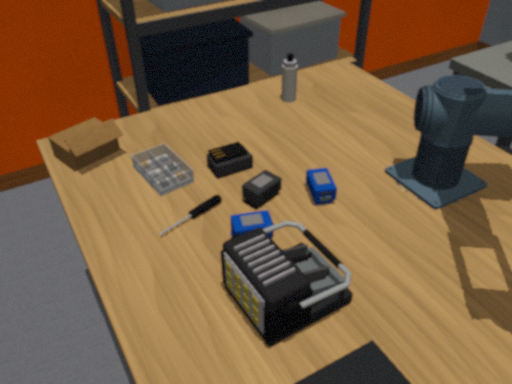

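The top view shows the lamp at about (172,172), with the handle grip across its near side at (175,208). There are four candidate batteries:
- Dark pack at (283,215) top / (262,189) scene. It is dark and small with its rails down, so it fits slim_pack.
- Blue packs at (242,184) and (261,264). They have the right shape but are blue, so they are decoys.
- Bigger dark pack at (336,210). It has its rails up, so it is wide_pack.

I'll confirm with an enlarged crop.

Run:
```python
import cv2,numpy as np
t=cv2.imread('pics/top0.png');s=cv2.imread('pics/scene0.png')
c=lambda im,x,y,w,h,W,H:cv2.resize(im[y:y+h,x:x+w],(W,H),interpolation=cv2.INTER_CUBIC)
A=c(t,258,190,50,50,400,400);B=c(s,232,162,60,60,400,400)
C=c(t,122,122,100,100,400,400)
D=c(s,212,212,150,75,400,200)
cv2.imwrite('pics/crop1.png',cv2.resize(np.vstack([np.hstack([A,B]),np.hstack([C[:,:],np.vstack([D,D*0])])]),(600,600)))
```

```text
(no output)
```

View pics/crop1.png

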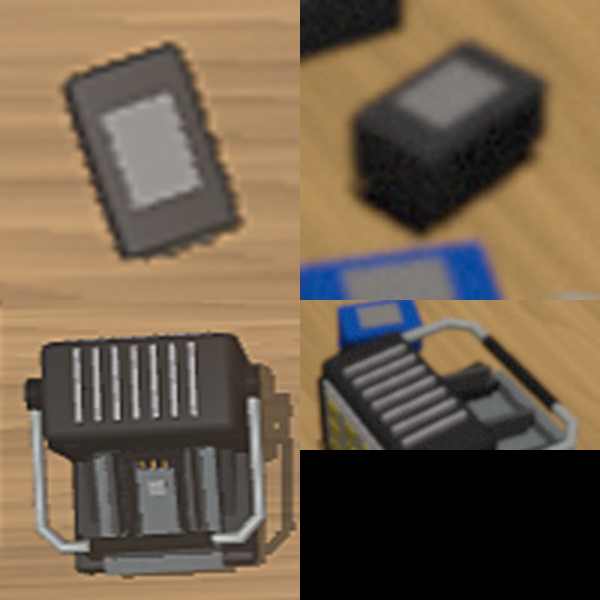

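The crop confirms the dark pack, lying rails down with a grey label. The tail button isn't visible yet, so a wrist view must settle which end is the nose. Next I triangulate the pack corners, grip ends and hinge from the two views.

```bash
cat > h.py <<'E'
from cell import readout, viewer, ticket, r
import cv2,numpy as np
def ray(p,uv):
    R=np.array(p['R']);t=np.array(p['t'])
    d=R.T@np.array([(uv[0]-p['cx'])/p['fx'],(uv[1]-p['cy'])/p['fy'],1]);return -R.T@t,d/np.linalg.norm(d)
def plane(p,uv,z):
    o,d=ray(p,uv);return o+d*(z-o[2])/d[2]
def tri(pq):
    A=np.zeros((3,3));b=np.zeros(3);L=[ray(p,u) for p,u in pq]
    for o,d in L:
        M=np.eye(3)-np.outer(d,d);A+=M;b+=M@o
    X=np.linalg.solve(A,b);return X,max(np.linalg.norm((np.eye(3)-np.outer(d,d))@(X-o)) for o,d in L)
def proj(p,X):
    c=np.array(p['R'])@X+p['t'];return np.array([p['fx']*c[0]/c[2]+p['cx'],p['fy']*c[1]/c[2]+p['cy']])
E
python3 - <<'E'
from h import *
T=viewer.camera_params('top');S=viewer.camera_params('scene')
for n,a,b in [('grip+y',(152,203.7),(338.5,263.5)),('grip-y',(192.7,202),(305.5,231)),('hinge-y',(206,149.3),(267,231)),
 ('pA',(269,203.3),(257,192)),('pB',(287.7,197),(243,184.4)),('pC',(298,227),(266,170.4)),('pD',(278.3,233),(281.6,178.4))]:
    X,e=tri([(T,a),(S,b)]);print(n,np.round(X,3),round(e,4))
print('hinge+y@.115',plane(T,(133.7,153.7),.115),'-y',plane(T,(206,149.3),.115))
print([np.round(plane(T,u,.057),3) for u in [(269,203.3),(287.7,197),(298,227),(278.3,233)]])
E
```

```text
grip+y [0.511 0.204 0.108] 0.0003
grip-y [0.513 0.086 0.105] 0.0001
hinge-y [0.633 0.06  0.147] 0.0318
pA [ 0.508 -0.138  0.059] 0.0004
pB [ 0.523 -0.194  0.053] 0.0033
pC [ 0.432 -0.224  0.047] 0.0019
pD [ 0.417 -0.164  0.052] 0.0003
hinge+y@.115 [0.65790535 0.25549778 0.115     ] -y [0.6660334  0.04433526 0.115     ]
[array([ 0.507, -0.138,  0.057]), array([ 0.525, -0.196,  0.057]), array([ 0.434, -0.224,  0.057]), array([ 0.417, -0.164,  0.057])]
```

The heights agree with the text: pack top about 0.053–0.057, grip 0.107 with a 118 mm sleeve, and grip to hinge 150 mm. Lamp yaw is about +2°. I move above the handle grip with the finger axis along lamp x.

```bash
python3 -m handwheel '[[[-0.401,-0.1985,0.03,0.174,0.5],[-0.401,-0.1985,0.03,0.174,0.5],[-0.401,-0.1985,0.03,0.174,0.5],[-0.401,-0.1985,0.03,0.174,0.5],[-0.401,-0.1985,0.03,0.174,0.5],[-0.401,-0.1985,0.03,0.174,0.5],[-0.401,-0.1985,0.03,0.174,0.5],[-0.401,-0.1985,0.03,0.174,0.5],[-0.401,-0.1985,0.03,0.174,0.5],[-0.401,-0.1985,0.03,0.174,0.5]]]' 40
python3 - <<'E'
from h import *
s=readout.sense();print(s['t'],s['tool_pos'],s['eef_rot'],s['gripper_width'])
p=viewer.camera_params('wrist');im=viewer.capture('wrist');cv2.imwrite('pics/w1.png',im)
print(proj(p,np.array([.512,.145,.1065])),proj(p,np.array([.511,.204,.1065])))
E
```

```text
t: 1.15
tool_pos: [0.5162, 0.1408, 0.2004]
eef_rot: [[-0.029, 1.0, 0.001], [1.0, 0.029, -0.002], [-0.002, 0.001, -1.0]]
wrist_force: [-0.4, 0.3, 0.1]
gripper_width: 0.0426
grip_force: 0.0
1.15 [0.51620447 0.14081858 0.20040362] [[-2.87614836e-02  9.99586060e-01  6.97460640e-04]
 [ 9.99584232e-01  2.87628375e-02 -2.01568491e-03]
 [-2.03491148e-03  6.39196570e-04 -9.99997725e-01]] 0.042631340382517535
[253.46171491 194.56821105] [253.93149738 121.78406621]
```

View pics/w1.png

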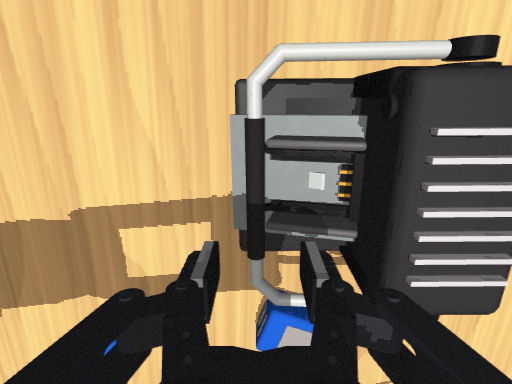

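The wrist view shows the sleeve along column 256, rows 120–259, within 2–3 px of the prediction. The dock is clear behind it, with the latch at (316,181) and the terminals at (345,182). I descend around the sleeve and pinch it.

```bash
python3 -m handwheel '[[[0,0,0.04,0,0.5],[0,0,0.08,0,0.5],[0,0,0.108,0,0.5],[0,0,0.108,0,0.5],[0,0,0.108,0,0.5],[0,0,0.108,0,0.5]]]' 40; python3 -m handwheel '[[[0,0,0,0,0.1],[0,0,0,0,0],[0,0,0,0,0],[0,0,0,0,0],[0,0,0,0,0],[0,0,0,0,0],[0,0,0,0,0],[0,0,0,0,0]]]' 40
```

```text
t: 1.8
tool_pos: [0.5141, 0.1465, 0.0952]
eef_rot: [[-0.036, 0.999, 0.003], [0.999, 0.036, 0.0], [0.0, 0.003, -1.0]]
wrist_force: [-0.0, 0.4, -0.0]
gripper_width: 0.0425
grip_force: 0.0
t: 2.6
tool_pos: [0.5126, 0.146, 0.0949]
eef_rot: [[-0.035, 0.999, 0.0], [0.999, 0.035, 0.0], [0.0, 0.0, -1.0]]
wrist_force: [-4.4, 1.2, 9.0]
gripper_width: 0.0144
grip_force: 39.0
```

```bash
python3 -m handwheel '[[[0,0,-0.013,0,0],[0,0.001,-0.026,0,0],[0,0.003,-0.039,0,0],[0,0.006,-0.052,0,0],[0,0.011,-0.064,0,0],[0,0.016,-0.076,0,0],[0,0.023,-0.087,0,0],[0,0.03,-0.098,0,0],[0,0.038,-0.108,0,0],[0,0.0475,-0.1175,0,0]]]' 40
```

```text
t: 3.6
tool_pos: [0.5511, 0.1474, 0.2116]
eef_rot: [[-0.036, 0.999, -0.02], [0.999, 0.036, -0.001], [-0.001, -0.02, -1.0]]
wrist_force: [-29.1, -1.9, 19.5]
gripper_width: 0.014
grip_force: 39.6
```

The force lies along the handle's radius, so my arc is a few mm tight. I widen the path slightly and ease the grip so it can slip.

```bash
python3 -m handwheel '[[[0,0.002,-0.014,0,0],[0,0.013,-0.022,0,0],[0,0.025,-0.028,0,0],[0,0.038,-0.034,0,0],[0,0.051,-0.038,0,0]]]' 25;  python3 -m handwheel '[[[0,0.012,-0.003,0,0],[0,0.024,-0.005,0,0],[0,0.034,-0.005,0,0],[0,0.042,-0.005,0,0],[0,0.045,-0.005,0,0],[0,0.045,-0.005,0,0],[0,0.045,-0.005,0,0]]]' 25
```

```text
t: 4.1
tool_pos: [0.6087, 0.1494, 0.253]
eef_rot: [[-0.035, 0.999, -0.003], [0.999, 0.035, -0.0], [-0.0, -0.003, -1.0]]
wrist_force: [-20.8, -1.6, 18.3]
gripper_width: 0.0146
grip_force: 37.0
t: 4.8
tool_pos: [0.6491, 0.1508, 0.2605]
eef_rot: [[-0.036, 0.999, -0.01], [0.999, 0.036, -0.001], [-0.001, -0.01, -1.0]]
wrist_force: [-31.1, -4.0, 29.5]
gripper_width: 0.014
grip_force: 40.9
```

```bash
python3 -m handwheel '[[[0,0,0,0,0.5],[0,0,0,0,0.5],[0,0,0,0,0.5],[0,0,0,0,0.5]]]' 25; python3 -m handwheel '[[[0,0,-0.04,0,0.5],[0,0,-0.08,0,0.5],[0,0,-0.08,0,0.5],[0,-0.05,-0.08,0,0.5],[0,-0.1,-0.08,0,0.5],[0,-0.13,-0.06,0,0.7],[0,-0.13,-0.06,0,0.7],[0,-0.13,-0.06,0,0.7]]]'
python3 - <<'E'
from h import *
p=viewer.camera_params('wrist');im=viewer.capture('wrist');cv2.imwrite('pics/w2.png',im)
s=readout.sense();print(s['tool_pos'],s['wrist_force'])
cv2.imwrite('pics/s2.png',viewer.capture('scene'));cv2.imwrite('pics/t2.png',viewer.capture('top'))
a=cv2.imread('pics/s2.png')[150:350,180:400]
cv2.imwrite('pics/v2.png',np.hstack([cv2.resize(im,(512,384)),cv2.resize(a,(288,262)).copy() if 0 else np.vstack([cv2.resize(a,(288,262)),np.zeros((122,288,3),np.uint8)])]))
E
```

```text
t: 5.2
tool_pos: [0.6566, 0.1507, 0.2537]
eef_rot: [[-0.035, 0.999, 0.0], [0.999, 0.035, -0.0], [-0.0, 0.0, -1.0]]
wrist_force: [1.1, -0.3, -0.5]
gripper_width: 0.0428
grip_force: 0.0
t: 6.0
tool_pos: [0.526, 0.1462, 0.3135]
eef_rot: [[-0.035, 0.999, -0.0], [0.999, 0.035, -0.0], [-0.0, -0.0, -1.0]]
wrist_force: [0.2, -0.8, 0.8]
gripper_width: 0.0598
grip_force: 0.0
[0.52733442 0.14623985 0.31419768] [0.41020072 0.0850517  0.5781616 ]
```

View pics/v2.png

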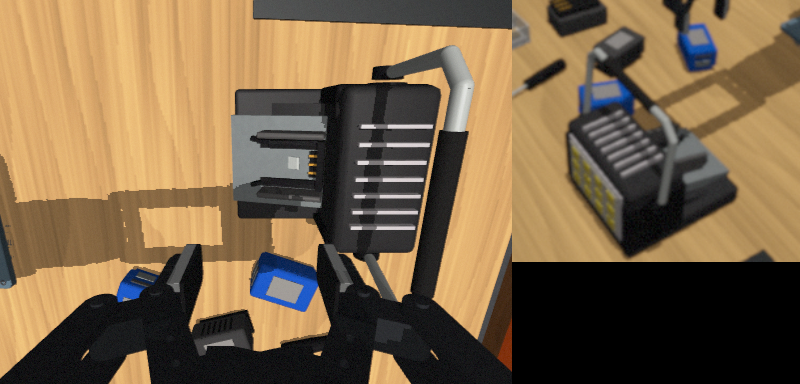

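The handle stands upright by itself, with the sleeve at (440,215) in the wrist image and upright in the scene view. Next is an enlarged crop of the dock for exact measuring.

Run:
```python
from h import *
im=cv2.imread('pics/w2.png')[85:225,222:342]
a=cv2.resize(im,(600,700),interpolation=cv2.INTER_CUBIC)[50:650]
a=cv2.convertScaleAbs(a,alpha=1.6,beta=20);cv2.imwrite('pics/v3.png',a)
import pickle;pickle.dump(viewer.camera_params('wrist'),open('w2.pkl','wb'))
```

```text
(no output)
```

View pics/v3.png

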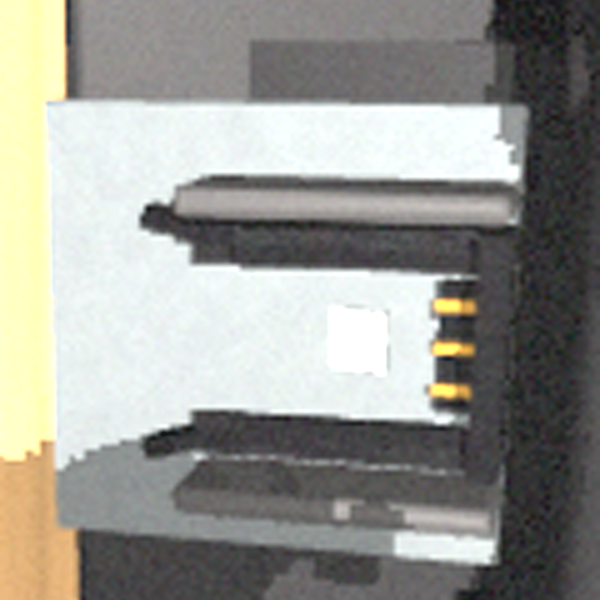

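Run:
```python
from h import *
import pickle
P=pickle.load(open('w2.pkl','rb'))
f=lambda u,v:(222+u/5,95+v/5)
c,s=np.cos(np.radians(15)),np.sin(np.radians(15))
print('deck corners',np.round([plane(P,f(48,101),.045),plane(P,f(58,528),.045)],4).tolist())
def onplane(uv,zd,x0=0):  # iterate dock-z plane: height = .064+ (x_d) s + zd c with unknown x; need dock ref
    X=plane(P,f(*uv),.066)
    for _ in range(8):
        xd=(X[0]-D[0])*np.cos(psi)+(X[1]-D[1])*np.sin(psi)  # horizontal distance
        xd=(xd+zd*s)/c
        X=plane(P,f(*uv),.064+xd*s+zd*c)
    l=np.array([(X[0]-D[0])*np.cos(psi)+(X[1]-D[1])*np.sin(psi),-(X[0]-D[0])*np.sin(psi)+(X[1]-D[1])*np.cos(psi)])
    return X,xd,l
psi=np.radians(2)
e=np.mean([plane(P,f(48,101),.045),plane(P,f(58,528),.045)],0)
D=e+np.array([np.cos(psi),np.sin(psi),0])*.072*c; D[2]=.064
print('D',D)
for n,uv,z in [('deckUR',(527,104),0),('latch',(357,341),.003),('lipU0',(235,265),.0115),('lipU1',(470,270),.0115),('lipL0',(195,412),.0115),('lipL1',(465,428),.0115),('flareU',(145,213),.0115),('flareL',(147,445),.0115),('cheekU0',(180,190),.034),('cheekU1',(515,185),.034)]:
    X,xd,l=onplane(uv,z);print(n,np.round(X,4),'xd %.4f yd %.4f'%(xd,l[1]))
# top view check
T=viewer.camera_params('top');t=cv2.imread('pics/t2.png')
print(proj(T,D),proj(T,e))
# triangulate latch: top image brightest near
m=t[120:215,130:215];q=np.where(cv2.inRange(cv2.cvtColor(m,cv2.COLOR_BGR2GRAY),190,255)>0)
print([ (a+130,b+120) for a,b in zip(q[1],q[0])][:60])
```

```text
deck corners [[0.4902, 0.2054, 0.045], [0.4939, 0.0849, 0.045]]
D [0.56154557 0.14759217 0.064     ]
deckUR [0.611  0.2104 0.0778] xd 0.0535 yd 0.0610
latch [0.5742 0.1483 0.0705] xd 0.0139 yd 0.0003
lipU0 [0.5412 0.1672 0.0706] xd -0.0173 yd 0.0203
lipU1 [0.5992 0.1703 0.0862] xd 0.0428 yd 0.0214
lipL0 [0.5323 0.127  0.0679] xd -0.0280 yd -0.0196
lipL1 [0.6016 0.1298 0.0865] xd 0.0439 yd -0.0192
flareU [0.5173 0.179  0.0644] xd -0.0415 yd 0.0329
flareL [0.5195 0.1163 0.0644] xd -0.0415 yd -0.0298
cheekU0 [0.5263 0.1878 0.0901] xd -0.0260 yd 0.0414
cheekU1 [0.6028 0.1937 0.1107] xd 0.0535 yd 0.0446
[174.15742176 187.5842655 ] [176.24398001 210.87963937]
[(np.int64(141), np.int64(135)), (np.int64(185), np.int64(136)), (np.int64(173), np.int64(137)), (np.int64(179), np.int64(137)), (np.int64(160), np.int64(138)), (np.int64(179), np.int64(138)), (np.int64(147), np.int64(139)), (np.int64(160), np.int64(139)), (np.int64(173), np.int64(139)), (np.int64(179), np.int64(139)), (np.int64(147), np.int64(140)), (np.int64(160), np.int64(140)), (np.int64(173), np.int64(140)), (np.int64(154), np.in
[... 782 characters left out ...]
.int64(173), np.int64(150)), (np.int64(180), np.int64(150)), (np.int64(186), np.int64(150)), (np.int64(148), np.int64(151)), (np.int64(154), np.int64(151)), (np.int64(167), np.int64(151)), (np.int64(173), np.int64(151)), (np.int64(180), np.int64(151)), (np.int64(148), np.int64(152)), (np.int64(154), np.int64(152)), (np.int64(160), np.int64(152)), (np.int64(186), np.int64(156)), (np.int64(167), np.int64(157)), (np.int64(173), np.int64(157)), (np.int64(180), np.int64(157)), (np.int64(161), np.int64(158)), (np.int64(167), np.int64(158)), (np.int64(180), np.int64(158)), (np.int64(161), np.int64(159)), (np.int64(167), np.int64(159)), (np.int64(180), np.int64(159)), (np.int64(186), np.int64(159))]
```

The dock reads consistently: deck width 0.1206, latch at dock x 0.0139, lips at ±0.020. The dock origin is about (0.5615, 0.1477, 0.064), yaw about 2.2°. Now over to the slim pack.

```bash
python3 -m handwheel '[[[-0.324,-0.068,0.094,0,1],[-0.324,-0.068,0.094,0,1],[-0.324,-0.068,0.094,0,1],[-0.324,-0.068,0.094,0,1],[-0.324,-0.068,0.094,0,1],[-0.324,-0.068,0.094,0,1],[-0.324,-0.068,0.094,0,1],[-0.324,-0.068,0.094,0,1],[-0.324,-0.068,0.094,0,1],[-0.324,-0.068,0.094,0,1]]]'
python3 - <<'E'
from h import *
import pickle
p=viewer.camera_params('wrist');im=viewer.capture('wrist');cv2.imwrite('pics/w3.png',im);pickle.dump(p,open('w3.pkl','wb'))
u=proj(p,np.array([.47,-.18,.057]));print(u)
x,y=int(u[0])-75,int(u[1])-75
print(x,y);cv2.imwrite('pics/v4.png',cv2.convertScaleAbs(cv2.resize(im[y:y+150,x:x+150],(600,600),interpolation=cv2.INTER_CUBIC),alpha=1.5,beta=20))
E
```

```text
t: 7.15
tool_pos: [0.4707, -0.1798, 0.2202]
eef_rot: [[-0.035, 0.999, 0.001], [0.999, 0.035, 0.0], [-0.0, 0.001, -1.0]]
wrist_force: [0.3, 0.4, -0.1]
gripper_width: 0.0855
grip_force: 0.0
[257.90516622 179.16075384]
182 104
```

View pics/v4.png

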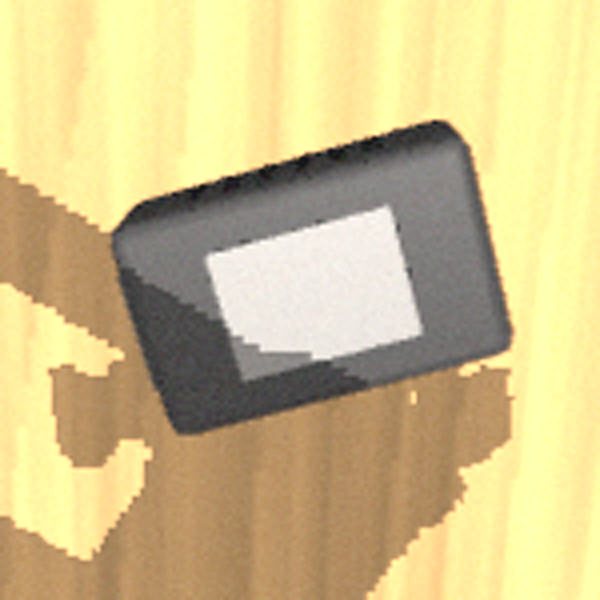

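The pack's top is symmetric and shows no button, with corners at (128,240), (465,150), (510,345) and (180,432) in the crop. I need to see an end face, so I look from its -x side.

```bash
python3 -m handwheel '[[[0,-0.05,0.03,0,1],[0,-0.1,0.06,0,1],[0,-0.14,0.08,0,1],[0,-0.14,0.08,0,1],[0,-0.14,0.08,0,1]]]'
python3 - <<'E'
from h import *
import pickle
p=viewer.camera_params('wrist');im=viewer.capture('wrist');cv2.imwrite('pics/w4.png',im);pickle.dump(p,open('w4.pkl','wb'))
u=proj(p,np.array([.425,-.194,.03]));print(u)
x,y=int(u[0])-60,int(u[1])-75
a=cv2.resize(im[y:y+150,x:x+120],(480,600),interpolation=cv2.INTER_CUBIC)
s=cv2.imread('pics/s2.png')
b=cv2.resize(s[162:222,232:292],(320,320),interpolation=cv2.INTER_CUBIC)
q=np.zeros((600,800,3),np.uint8);q[:,:480]=a;q[:320,480:]=b
cv2.imwrite('pics/v5.png',cv2.convertScaleAbs(q,alpha=2,beta=30))
E
```

```text
t: 7.7
tool_pos: [0.3289, -0.1835, 0.1397]
eef_rot: [[-0.035, 0.999, -0.0], [0.999, 0.035, 0.001], [0.001, -0.0, -1.0]]
wrist_force: [0.1, -0.2, 0.8]
gripper_width: 0.0854
grip_force: 0.0
[364.50897063 208.80703221]
```

View pics/v5.png

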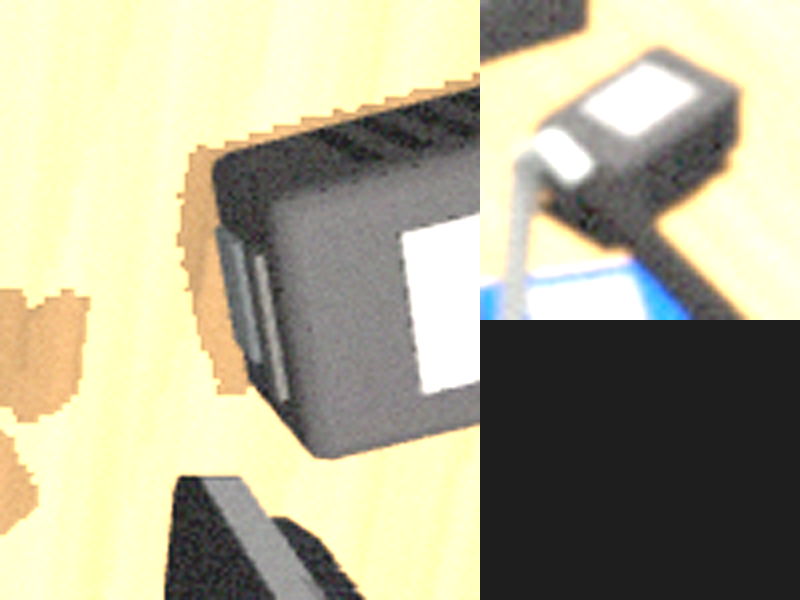

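The bluish-grey button sits on the -x end face, at (240,290) in the crop, so the nose points +x, pack yaw about 16.6°. I refine the pack pose and work out the grasp near the tail.

Run:
```python
from h import *
import pickle
P=pickle.load(open('w3.pkl','rb'));Q=pickle.load(open('w4.pkl','rb'))
f=lambda u,v:(182+u/4,104+v/4); g=lambda u,v:(304+u/4,133+v/4)
for a,b in [((128,240),(272,197)),((180,432),(322,457))]: print('tri',tri([(P,f(*a)),(Q,g(*b))]))
C=[plane(P,f(*a),.057) for a in [(128,240),(465,150),(510,345),(180,432)]]
print(np.round(C,4).tolist())
tail=(C[0]+C[3])/2;nose=(C[1]+C[2])/2;d=nose-tail;yaw=np.arctan2(d[1],d[0])
print('len',np.linalg.norm(d),'wid',np.linalg.norm(C[0]-C[3]),np.linalg.norm(C[1]-C[2]),'yaw',np.degrees(yaw))
c=(tail+nose)/2;u=d/np.linalg.norm(d)
G=c+u*(-.041+.005);print('centre',c,'grasp',G)
s=readout.sense();R=np.array(s['eef_rot']);print(s['tool_pos'],'tool delta',R.T@(np.array([G[0],G[1],.15])-s['tool_pos']),'roll deg',-(np.degrees(yaw)+180-np.degrees(np.arctan2(R[1,0],R[0,0]))))
```

```text
tri (array([ 0.42202899, -0.16655046,  0.04499282]), np.float64(0.0012659576244394525))
tri (array([ 0.43714131, -0.21906026,  0.05518706]), np.float64(2.2454814011852223e-05))
[[0.4237, -0.1653, 0.057], [0.5098, -0.139, 0.057], [0.5257, -0.1903, 0.057], [0.4373, -0.2184, 0.057]]
len 0.09141536617501156 wid 0.054811252677893316 0.05377246893017283 yaw 17.313440779981793
centre [ 0.47412504 -0.17824431  0.057     ] grasp [ 0.43975617 -0.18895787  0.057     ]
[ 0.33072904 -0.18480474  0.14066615] tool delta [-0.00797402  0.10883193 -0.00912738] roll deg -105.31089622661379
```

```bash
python3 -m handwheel '[[[-0.009,0.05,-0.009,-0.2,1],[-0.009,0.108,-0.009,-0.2,1],[-0.009,0.108,-0.009,-0.2,1],[-0.009,0.108,-0.009,-0.2,1],[-0.009,0.108,-0.009,-0.2,1],[-0.009,0.108,-0.009,-0.2,1],[-0.009,0.108,-0.009,-0.2,1],[-0.009,0.108,-0.009,-0.2,1],[-0.009,0.108,-0.009,-0.2,1],[-0.009,0.108,-0.009,-0.2,1]]]'; python3 -m handwheel '[[[0,0,0,-0.0925,1],[0,0,0,-0.0925,1],[0,0,0,-0.0925,1],[0,0,0,-0.0925,1],[0,0,0,-0.0925,1],[0,0,0,-0.0925,1],[0,0,0,-0.0925,1]]]'
python3 - <<'E'
from h import *
s=readout.sense();R=np.array(s['eef_rot']);print('tool delta',R.T@(np.array([.439,-.19,.018])-s['tool_pos']),np.degrees(np.arctan2(R[1,0],R[0,0])))
E
```

```text
t: 8.75
tool_pos: [0.4407, -0.1902, 0.1501]
eef_rot: [[-0.962, 0.274, 0.003], [0.274, 0.962, -0.002], [-0.003, -0.001, -1.0]]
wrist_force: [-0.0, 0.4, 0.2]
gripper_width: 0.0855
grip_force: 0.0
t: 9.45
tool_pos: [0.4386, -0.19, 0.1491]
eef_rot: [[-0.956, -0.295, 0.001], [-0.295, 0.956, -0.0], [-0.001, -0.001, -1.0]]
wrist_force: [0.3, 0.4, -0.7]
gripper_width: 0.0856
grip_force: 0.0
tool delta [-2.74105571e-04 -4.46367720e-05  1.31092619e-01] -162.86184409080215
```

```bash
python3 -m handwheel '[[[0,0,0.04,0,1],[0,0,0.07,0,1],[0,0,0.1,0,1],[0,0,0.12,0,1],[0,0,0.131,0,1],[0,0,0.131,0,1],[0,0,0.131,0,1]]]'; python3 -m handwheel '[[[0,0,0,0,0.6],[0,0,0,0,0.5],[0,0,0,0,0.5],[0,0,0,0,0.5],[0,0,0,0,0.5],[0,0,0,0,0.5],[0,0,0,0,0.5]]]' 60
```

```text
t: 10.15
tool_pos: [0.4386, -0.1904, 0.0184]
eef_rot: [[-0.955, -0.297, 0.001], [-0.297, 0.955, -0.001], [-0.001, -0.001, -1.0]]
wrist_force: [0.3, -0.7, 0.2]
gripper_width: 0.0853
grip_force: 0.0
t: 10.85
tool_pos: [0.4388, -0.1904, 0.0192]
eef_rot: [[-0.955, -0.297, 0.002], [-0.297, 0.955, -0.001], [-0.001, -0.002, -1.0]]
wrist_force: [-0.2, 1.3, 6.0]
gripper_width: 0.0612
grip_force: 65.1
```

The pack is held, 61 mm wide. I lift, carry it to the dock side and turn to dock yaw.

```bash
python3 -m handwheel '[[[0,0,-0.02,0,0.5],[0,0,-0.06,0,0.5],[0,0,-0.11,0,0.5],[-0.01,0.045,-0.131,0.0415,0.5],[-0.02,0.09,-0.131,0.0415,0.5],[-0.03,0.13,-0.131,0.0415,0.5],[-0.035,0.17,-0.131,0.0415,0.5],[-0.043,0.21,-0.131,0.0415,0.5],[-0.05,0.25,-0.131,0.0415,0.5],[-0.055,0.28,-0.131,0.0415,0.5]]]'
python3 - <<'E'
from h import *
s=readout.sense();R=np.array(s['eef_rot']);print('tool delta',R.T@(np.array([.400,.142,.15])-s['tool_pos']),np.degrees(np.arctan2(R[1,0],R[0,0])))
E
```

```text
t: 11.85
tool_pos: [0.406, 0.0959, 0.1491]
eef_rot: [[-0.999, -0.042, -0.0], [-0.042, 0.999, 0.0], [0.0, 0.0, -1.0]]
wrist_force: [1.8, -0.3, -3.9]
gripper_width: 0.0613
grip_force: 67.2
tool delta [ 0.00406527  0.04635612 -0.00089546] -177.60884210959472
```

```bash
python3 -m handwheel '[[[0.004,0.025,0,0,0.5],[0.004,0.046,0,0,0.5],[0.004,0.046,0,0,0.5],[0.004,0.046,0,0,0.5],[0.004,0.046,0,0,0.5]]]'
python3 - <<'E'
from h import *
import pickle
p=viewer.camera_params('wrist');im=viewer.capture('wrist');cv2.imwrite('pics/w5.png',im);pickle.dump(p,open('w5.pkl','wb'))
t=viewer.capture('top');s=viewer.capture('scene');cv2.imwrite('pics/t5.png',t);cv2.imwrite('pics/s5.png',s)
T=viewer.camera_params('top')
q=np.zeros((600,800,3),np.uint8);q[:300,:400]=cv2.resize(im,(400,300));q[300:,:400]=cv2.resize(t[140:290,100:300],(400,300),interpolation=cv2.INTER_CUBIC)
q[:300,400:]=cv2.resize(s[150:330,220:460],(400,300),interpolation=cv2.INTER_CUBIC)
cv2.imwrite('pics/v6.png',cv2.convertScaleAbs(q,alpha=1.6,beta=20))
E
```

```text
t: 12.35
tool_pos: [0.4013, 0.1389, 0.1489]
eef_rot: [[-0.999, -0.041, -0.0], [-0.041, 0.999, -0.0], [0.0, -0.0, -1.0]]
wrist_force: [-0.3, -0.2, -3.7]
gripper_width: 0.0611
grip_force: 67.4
```

View pics/v6.png

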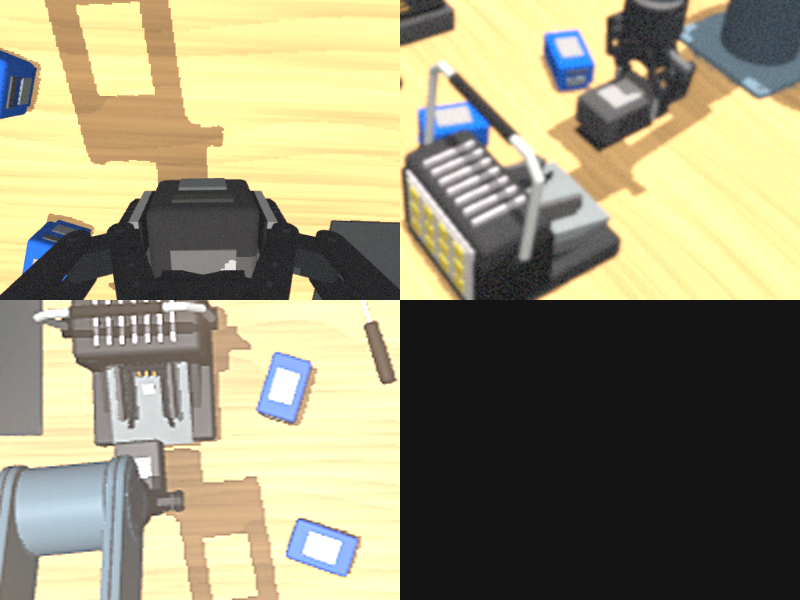

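The wrist, scene and top views show the pack held level, tail button towards the robot and nose towards the dock. In the top panel the nose front is at (117–162, 442) and the latch at (147,388). I check the lateral alignment numerically.

Run:
```python
from h import *
T=viewer.camera_params('top');s=readout.sense();p=s['tool_pos'];R=np.array(s['eef_rot'])
fwd=-R[:,0]; lat=R[:,1]
print('TCP',p,'yaw',np.degrees(np.arctan2(fwd[1],fwd[0])))
for k in(-.031,0,.031): print(np.round(proj(T,p+fwd*.085+lat*k+[0,0,.038]),1),end=' ')
t=cv2.cvtColor(cv2.imread('pics/t5.png'),cv2.COLOR_BGR2GRAY)
print();print(t[216,150:190]);print(t[213,150:190])
print('latch top view',plane(T,(173.5,184),.0705), 'edges of deck')
print(t[206,140:215])
```

```text
TCP [0.40155707 0.13871804 0.1488252 ] yaw 2.274380257422702
[179.2 209.1] [167.8 209.9] [156.3 210.6] 
[143 143 143 143 142 146 134  83  80  94  94  95  95  95  95  94  94  94
  94  94  94  96  95  95  94  96  97  97  89  59  44  52  79  96  92  91
  93  93  94  94]
[121 108  69 109 163 164 150 100  87  93  93  93  92  94  93  93  93  94
  94  95  95  96  96  95  96  95  98  96  82  54  42  50  77  95  91  89
 124 177 177 177]
latch top view [0.57167784 0.14829189 0.0705    ] edges of deck
[143 142 142 143 143 147 129  63  75  81  79  81  80  82  79  82 106 130
 127 126 127 126 126 125 122 125 126 124 124 124 124 124 123 124 125 125
 123 123 124 124 125 125 125 123 121 121 120 120 121 122 123 122 123 124
 126 117  84  83  85  84  87  85  86  86  88  85  60  53  81  98 121 164
 159 158 157]
```

Lateral prediction matches the image: pack centre at column 167.7 against 167.8. I shift +2.6 mm in y and approach until the nose is just above the deck.

```bash
python3 -m handwheel '[[[-0.0195,0.0026,0,0,0.5],[-0.0195,0.0026,0.03,0,0.5],[-0.0195,0.0026,0.055,0,0.5],[-0.0195,0.0026,0.072,0,0.5],[-0.0195,0.0026,0.072,0,0.5],[-0.0195,0.0026,0.072,0,0.5]]]' 40
```

```text
t: 13.1
tool_pos: [0.4211, 0.1425, 0.077]
eef_rot: [[-0.999, -0.04, -0.0], [-0.04, 0.999, -0.0], [0.0, -0.0, -1.0]]
wrist_force: [-1.0, 0.0, -3.4]
gripper_width: 0.0612
grip_force: 67.1
```

```bash
python3 -m handwheel '[[[0,-0.0005,0.004,0,0.5],[0,-0.0005,0.008,0,0.5],[0.001,-0.0005,0.012,0,0.5],[0.002,-0.0005,0.016,0,0.5],[0.002,-0.0005,0.016,0,0.5]]]' 30;python3 -m handwheel '[[[0.001,0,0.004,0,0.5],[0.002,0,0.008,0,0.5],[0.003,0,0.012,0,0.5],[0.004,0,0.015,0,0.5],[0.004,0,0.015,0,0.5]]]' 30
```

```text
t: 13.6
tool_pos: [0.4188, 0.1428, 0.0616]
eef_rot: [[-0.999, -0.042, 0.001], [-0.042, 0.999, 0.001], [-0.001, 0.001, -1.0]]
wrist_force: [-5.2, 1.9, 5.8]
gripper_width: 0.061
grip_force: 67.0
t: 14.1
tool_pos: [0.4147, 0.1426, 0.0465]
eef_rot: [[-0.999, -0.042, 0.001], [-0.042, 0.999, 0.0], [-0.001, 0.0, -1.0]]
wrist_force: [-4.1, 1.6, 5.2]
gripper_width: 0.0615
grip_force: 68.7
```

Contact is about 8 N and the pack is pivoting onto the slope. I slide up the slope towards the flares.

```bash
python3 -m handwheel '[[[-0.005,0,0,0,0.5],[-0.010,0,-0.001,0,0.5],[-0.014,0,-0.002,0,0.5],[-0.019,0,-0.0035,0,0.5],[-0.024,0,-0.005,0,0.5],[-0.029,0,-0.0063,0,0.5],[-0.029,0,-0.0063,0,0.5]]]' 30;python3 -m handwheel '[[[-0.005,0,-0.0013,0,0.5],[-0.010,0,-0.0026,0,0.5],[-0.0145,0,-0.004,0,0.5],[-0.0145,0,-0.004,0,0.5]]]' 30
```

```text
t: 14.8
tool_pos: [0.4427, 0.1435, 0.053]
eef_rot: [[-0.999, -0.041, -0.002], [-0.041, 0.999, -0.0], [0.002, -0.0, -1.0]]
wrist_force: [-8.1, -0.7, 9.2]
gripper_width: 0.0616
grip_force: 69.4
t: 15.2
tool_pos: [0.4573, 0.1441, 0.0571]
eef_rot: [[-0.999, -0.041, -0.002], [-0.041, 0.999, -0.0], [0.002, -0.0, -1.0]]
wrist_force: [-6.5, -0.8, 9.8]
gripper_width: 0.0616
grip_force: 69.2
```

```bash
python3 -m handwheel '[[[-0.005,0,-0.0013,0,0.5],[-0.010,0,-0.0026,0,0.5],[-0.0145,0,-0.0039,0,0.5],[-0.0145,0,-0.0039,0,0.5]]]' 70;python3 -m handwheel '[[[-0.004,0,-0.001,0,0.5],[-0.008,0,-0.0021,0,0.5],[-0.012,0,-0.0032,0,0.5],[-0.0145,0,-0.0039,0,0.5],[-0.0145,0,-0.0039,0,0.5]]]' 70
```

```text
t: 15.6
tool_pos: [0.4712, 0.1446, 0.0609]
eef_rot: [[-0.999, -0.041, -0.003], [-0.041, 0.999, -0.0], [0.003, -0.0, -1.0]]
wrist_force: [-9.3, -0.5, 9.7]
gripper_width: 0.0616
grip_force: 74.4
t: 16.1
tool_pos: [0.4854, 0.1452, 0.0647]
eef_rot: [[-0.999, -0.041, -0.003], [-0.041, 0.999, -0.0], [0.003, -0.0, -1.0]]
wrist_force: [-8.4, -1.1, 8.9]
gripper_width: 0.0612
grip_force: 74.3
```

```bash
python3 -m handwheel '[[[-0.003,0,-0.0008,0,0.5],[-0.006,0,-0.0016,0,0.5],[-0.0097,0,-0.0026,0,0.5],[-0.0097,0,-0.0026,0,0.5]]]' 80;python3 -m handwheel '[[[-0.003,0,-0.0008,0,0.5],[-0.005,0,-0.0013,0,0.5],[-0.007,0,-0.0019,0,0.5],[-0.007,0,-0.0019,0,0.5]]]' 80
```

```text
t: 16.5
tool_pos: [0.4967, 0.1457, 0.0678]
eef_rot: [[-0.999, -0.041, -0.0], [-0.041, 0.999, 0.0], [0.0, 0.0, -1.0]]
wrist_force: [-4.8, 0.7, 9.5]
gripper_width: 0.061
grip_force: 87.3
t: 16.9
tool_pos: [0.4991, 0.1458, 0.0685]
eef_rot: [[-0.999, -0.041, -0.009], [-0.041, 0.999, -0.001], [0.009, -0.0, -1.0]]
wrist_force: [-16.7, -0.8, 12.1]
gripper_width: 0.061
grip_force: 87.8
```

```bash
python3 -m handwheel '[[[-0.002,0,-0.0005,0,0.5],[-0.004,0,-0.001,0,0.5],[-0.004,0,-0.001,0,0.5]]]' 90;python3 -m handwheel '[[[-0.002,0,-0.0005,0,0.5],[-0.004,0,-0.001,0,0.5],[-0.004,0,-0.001,0,0.5]]]' 90
```

```text
t: 17.2
tool_pos: [0.5023, 0.1459, 0.0694]
eef_rot: [[-0.999, -0.041, -0.011], [-0.041, 0.999, -0.001], [0.011, -0.0, -1.0]]
wrist_force: [-18.2, -0.6, 12.2]
gripper_width: 0.061
grip_force: 94.9
t: 17.5
tool_pos: [0.5053, 0.1461, 0.0702]
eef_rot: [[-0.999, -0.042, -0.012], [-0.042, 0.999, -0.001], [0.013, -0.0, -1.0]]
wrist_force: [-21.1, -2.3, 14.3]
gripper_width: 0.061
grip_force: 95.1
```

```bash
python3 -m handwheel '[[[-0.002,0,-0.0005,0,0.5],[-0.004,0,-0.001,0,0.5],[-0.004,0,-0.001,0,0.5]]]' 90;python3 -m handwheel '[[[-0.002,0,-0.0005,0,0.5],[-0.003,0,-0.0008,0,0.5],[-0.003,0,-0.0008,0,0.5]]]' 90
```

```text
t: 17.8
tool_pos: [0.5064, 0.1461, 0.0707]
eef_rot: [[-0.999, -0.042, -0.018], [-0.042, 0.999, -0.001], [0.018, -0.001, -1.0]]
wrist_force: [-28.1, -3.3, 17.2]
gripper_width: 0.0609
grip_force: 95.5
t: 18.1
tool_pos: [0.5064, 0.1463, 0.0705]
eef_rot: [[-0.999, -0.041, -0.024], [-0.041, 0.999, -0.002], [0.024, -0.001, -1.0]]
wrist_force: [-33.0, -1.9, 16.8]
gripper_width: 0.0612
grip_force: 97.6
```

The pack stops dead after about 10 mm of terminal travel, with force rising to 33 N, which suggests the end stop. I ease the push off and tug gently to see whether the latch holds.

```bash
python3 -m handwheel '[[[0.005,0,0.0013,0,0.5],[0.010,0,0.0027,0,0.5],[0.015,0,0.004,0,0.5],[0.015,0,0.004,0,0.5],[0.015,0,0.004,0,0.5]]]' 60
```

```text
t: 18.6
tool_pos: [0.5051, 0.146, 0.0692]
eef_rot: [[-0.999, -0.041, 0.002], [-0.041, 0.999, 0.0], [-0.002, 0.0, -1.0]]
wrist_force: [1.2, 1.2, 6.7]
gripper_width: 0.061
grip_force: 99.3
```

```bash
python3 -m handwheel '[[[0.003,0,0.0008,0,0.5],[0.006,0,0.0016,0,0.5],[0.006,0,0.0016,0,0.5],[0.006,0,0.0016,0,0.5]]]' 60
```

```text
t: 19.0
tool_pos: [0.5051, 0.1461, 0.0692]
eef_rot: [[-0.999, -0.041, 0.014], [-0.041, 0.999, 0.001], [-0.014, 0.001, -1.0]]
wrist_force: [12.6, 2.9, 1.8]
gripper_width: 0.0609
grip_force: 98.6
```

A 12 N pull with no motion means the latch is in. I relax, open, and withdraw upward and back.

```bash
python3 -m handwheel '[[[-0.006,0,-0.0016,0,0.5],[-0.006,0,-0.0016,0,0.5],[-0.006,0,-0.0016,0,0.8],[-0.006,0,-0.0016,0,1],[-0.006,0,-0.0016,0,1],[-0.006,0,-0.0016,0,1],[-0.006,0,-0.0016,0,1]]]' 30;python3 -m handwheel '[[[0,0,-0.02,0,1],[0,0,-0.06,0,1],[0,0,-0.1,0,1],[0.02,0,-0.13,0,1],[0.06,0,-0.13,0,1],[0.1,0,-0.13,0,1],[0.15,0,-0.13,0,1],[0.15,0,-0.13,0,1],[0.15,0,-0.13,0,1]]]'
python3 - <<'E'
from h import *
im=viewer.capture('wrist');t=viewer.capture('top');s=viewer.capture('scene');cv2.imwrite('pics/t7.png',t)
q=np.zeros((600,800,3),np.uint8);q[300:,:400]=cv2.resize(im,(400,300));q[:300,:400]=cv2.resize(t[120:270,80:280],(400,300),interpolation=cv2.INTER_CUBIC)
q[:300,400:]=cv2.resize(s[170:320,200:400],(400,300),interpolation=cv2.INTER_CUBIC)
cv2.imwrite('pics/v7.png',cv2.convertScaleAbs(q,alpha=1.6,beta=20))
T=viewer.camera_params('top')
psi=np.radians(2.3);f=np.array([np.cos(psi),np.sin(psi),0])
c,sn=np.cos(np.radians(15)),np.sin(np.radians(15))
X=np.array([.5615,.1477,.064])+(-.054*c-.057*sn)*f+np.array([0,0,-.054*sn+.057*c])
u=proj(T,X);print('tail top edge at home, top view',u,'crop',(u-[80,120])*2)
E
```

```text
t: 19.7
tool_pos: [0.5037, 0.1458, 0.068]
eef_rot: [[-0.999, -0.041, -0.0], [-0.041, 0.999, -0.0], [0.0, -0.0, -1.0]]
wrist_force: [0.3, 0.1, 0.2]
gripper_width: 0.0853
grip_force: 0.0
t: 20.6
tool_pos: [0.3534, 0.1397, 0.1986]
eef_rot: [[-0.999, -0.041, 0.002], [-0.041, 0.999, 0.0], [-0.002, 0.0, -1.0]]
wrist_force: [0.3, -0.4, 0.5]
gripper_width: 0.0854
grip_force: 0.0
tail top edge at home, top view [172.49474751 208.78398595] crop [184.98949501 177.56797191]
```

View pics/v7.png

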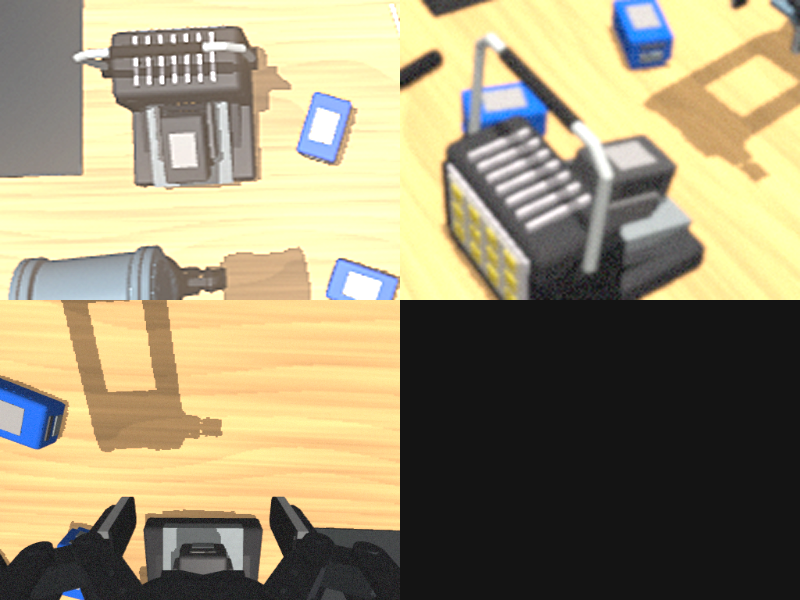

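The last view shows the handle upright and the pack between the cheeks. Its tail edge is at (184,180) against (185,178) predicted for home, and the gripper is clear. I hand the job in.

```bash
python3 -c "
from cell import ticket
print(ticket.close_job())"
```

```text
the job is handed in; nothing more can be done
None
```

The job is handed in but no verdict came back: the handle stands upright by itself, the slim battery is home (a 12 N tug did not move it, so the latch holds), and the gripper is clear, at about 21 s of the 64 s allowed.

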